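Start the induction hob under the stewpot and lock its keys

ROBOT

A 6-joint arm with a two-finger parallel gripper is mounted at the origin on the work surface. World frame = base frame: x ahead of the robot, y to its left, z up, the work surface at z = 0. Lengths are in mm, angles in rad, forces in N, time in s.
With the tool pointing down it reaches from about 325 to 900 mm from the base axis. Payload 6.1 kg.
Tool frame: the origin (TCP) lies on the mounting face of the last link; the fingertips stand 182 mm ahead of it and the grasp point (between the pads) lies 164 mm ahead of it; z points along the fingers, y is the line along which they close (so a half turn about z gives the same grasp; the last joint's range is limited). The gripper opens to 87 mm and grips with 3 to 60 N. Pads are 19 mm wide; open, the fingers measure 117 mm over their backs; the gripper's body (75 mm by 190 mm) begins 51 mm behind the grasp point.
Start: joints at [-1.288, 0.22, 1.526, -0, 1.395, -0.126], TCP at [248.435, -573.496, 404.738] pointing down, gripper open.
Joint ranges: [-2.98, 2.98], [-0.91, 2.08], [0.09, 2.57], [-1.24, 4.39], [0.2, 2.65], [-2.68, 2.68]. Speed limits (rad/s): [2.57, 2.57, 3.01, 3.14, 3.14, 3.14].

INTERFACE

Orientations are given as [roll, pitch, yaw] about the fixed x, y, z axes, in that order (R = Rz(yaw) Ry(pitch) Rx(roll)).
In Python, from workcell import * gives the robot as it stands. The module is installed in compiled form; this text tells all that it offers.
- The arm moves only by the tool move_arm, never from a script. Its argument "moves" is a list of rows, each a list of 7 numbers: the shift along the tool's x, y, z in units of 50 mm (1.0 is 50 mm), then the turn, a rotation vector about the tool's x, y, z in rad, then the finger opening in mm, from 0 to 87. In form: [[x, y, z, wx, wy, wz, jaw], ...]. A call has 1 to 12 rows; each row is the pose to reach, as a shift and turn from the pose commanded when the call began, along the tool's axes at that moment; what a row does not reach only later rows make up. A row lasts 1/10 s, in which the tool goes at most 50 mm and 8.59 degrees, less where a joint would pass 70% of its speed; a pose out of reach is approached as far as the arm can. A call with a gripper value outside its range is refused whole. The fingers move at their own pace and stop on an object; "grip_force" is the grip in N (left out, the last holds). Time passes only in rows, so rows that repeat a pose let the fingers close. It gives the time, the measured TCP pose, the force, the opening and the grip force at its end, in the units of the state.
- observe(): the state, without advancing time (a new reading comes with each control period).
- grab_frame(name): name is "scene" or "top" or "wrist"; returns a dict with "pixels" (400x640x3 uint8, red, green, blue), "z_map" (400x640 float32, mm along the optical axis (not along the pixel's ray), 0 where there is no reading), "camera_matrix" (3x3 intrinsics, pixels), "world_from_camera" (4x4, takes a point from camera to world coordinates). Camera axes: x right, y down, z forward; pixel columns grow to the right and rows downward; lengths in mm; the calibration is good to about 2 mm. The wrist camera is an equidistant fisheye: a pixel r from the principal point sees the ray r / f radians off the axis. A picture is of the moment at which its call begins.
- hand_in(): hands the job in; it is judged then, once.
The state is a dict: "clock": time; "qpos": joint angles; "joint_vel": joint speeds; "joint_efforts": joint torques, N m; "eef_pos": TCP position; "tcp_rot": TCP orientation; "wrist_force": force on the tool from outside, world axes, zero at the start; "moment": the same for the moment, N m; "gripper_width": finger opening in mm; "grasp_force": force on a finger pad.
Only numpy, scipy, OpenCV 4.12 (cv2) and the standard library are available. Lean on these libraries where they do the work, as an engineer would, in place of code of your own. Each camera call takes 0.05 s, during which the arm holds its last target. There are 200 camera calls.

TASK

Get the stewpot cooking on the portable induction hob: with a fingertip press the on/off key, then the heating-mode key, then the plus key, each lightly, letting each key come up before the next, and finally hold the key-lock key down for three seconds and let go. Do not press the minus or timer key, do not push hard, and leave the hob, the pot with its lid and the things beside it standing where they are, nothing shifted or lifted.

Things in the scene. Friction and masses are not known exactly. Their poses are not given: they have to be found in the camera images.
- hob: Portable induction hob, black, loose on the worktop on rubber feet (about 2.6 kg): 370 mm deep (its x), 300 mm wide (its y), 63 mm high. Flat glass plate at the back with the stewpot on it, sloping control panel along the front edge (-x side, towards the robot). Origin: centre of its underside; z up. Left and right are as seen from the robot: left is the hob's +y.
- hob_panel (a point): Middle of the key row, on the bare panel's surface; axes as the hob's, origin at x -150, y 0, z 51 mm in its frame. The panel is the hob's front 85 mm, rising from 45 mm high at the front edge to 60 mm at the glass (10 degrees). Six keys of one grey material with pale marks stand in a row along y, 44 mm apart, 6.5 mm proud of the panel, 36 mm up from its front edge.
- pot: Cream enamel stewpot, 176 mm diameter, 80 mm high, two side handles, standing on the cooking zone, loose. Origin: centre of its underside; z up. Stays where it is.
- pot_lid: The pot's cream lid with a black knob, loose on the pot; knob top 38 mm above the origin, which is the centre of its underside plug. The knob is the highest point of the hob and pot, about 176 mm above the worktop. Stays where it is.
- mug: White mug, 80 mm diameter, 92 mm high, loose on the worktop beside the hob. Origin: centre of its underside. Bystander.
- jar: Amber glass storage jar with steel lid, 76 mm diameter, 115 mm high, loose on the worktop beside the hob. Origin: centre of its underside. Bystander.
- spatula: Wooden spatula, 280 mm long, lying on the worktop beside the hob. Origin: its underside near the middle. Bystander.
- key_onoff_top (a point): On/off key: the round key (30 mm across) at the right-hand end of the row; its mark is a broken ring with a short bar. Point: centre of the key's top face (30 mm across), at y = -110 mm in the hob's frame, about 58 mm above the worktop. z: out of the key, square to the sloping panel; y: along the row to the left; x: up the panel. It moves with the key.
- key_onoff (a joint): Travel of that key into the panel along its own -z, m: 0 up, 0.005 at its stop. Soft spring: starts to move at about 0.9 N, reaches the stop at 6.9 N, springs back when released. Counts as pressed from 0.002 (3.3 N).
- key_mode_top (a point): Heating-mode key: second from the right, rectangular like the remaining ones; its mark is a small saucepan with lid. Point: centre of the key's top face (26 mm wide (y) and 22 mm deep (x)), at y = -66 mm in the hob's frame, about 58 mm above the worktop. z: out of the key, square to the sloping panel; y: along the row to the left; x: up the panel. It moves with the key.
- key_mode (a joint): Travel of that key into the panel along its own -z, m: 0 up, 0.005 at its stop. Soft spring: starts to move at about 0.9 N, reaches the stop at 6.9 N, springs back when released. Counts as pressed from 0.002 (3.3 N).
- key_plus_top (a point): Plus key: third from the right; its mark is a cross. Point: centre of the key's top face (26 mm wide (y) and 22 mm deep (x)), at y = -22 mm in the hob's frame, about 58 mm above the worktop. z: out of the key, square to the sloping panel; y: along the row to the left; x: up the panel. It moves with the key.
- key_plus (a joint): Travel of that key into the panel along its own -z, m: 0 up, 0.005 at its stop. Soft spring: starts to move at about 0.9 N, reaches the stop at 6.9 N, springs back when released. Counts as pressed from 0.002 (3.3 N).
- key_minus_top (a point): Minus key: third from the left; its mark is a single bar. Not to be pressed. Point: centre of the key's top face (26 mm wide (y) and 22 mm deep (x)), at y = 22 mm in the hob's frame, about 58 mm above the worktop. z: out of the key, square to the sloping panel; y: along the row to the left; x: up the panel. It moves with the key.
- key_minus (a joint): Travel of that key into the panel along its own -z, m: 0 up, 0.005 at its stop. Soft spring: starts to move at about 0.9 N, reaches the stop at 6.9 N, springs back when released. Counts as pressed from 0.002 (3.3 N).
- key_timer_top (a point): Timer key: second from the left; its mark is a clock face. Not to be pressed. Point: centre of the key's top face (26 mm wide (y) and 22 mm deep (x)), at y = 66 mm in the hob's frame, about 58 mm above the worktop. z: out of the key, square to the sloping panel; y: along the row to the left; x: up the panel. It moves with the key.
- key_timer (a joint): Travel of that key into the panel along its own -z, m: 0 up, 0.005 at its stop. Soft spring: starts to move at about 0.9 N, reaches the stop at 6.9 N, springs back when released. Counts as pressed from 0.002 (3.3 N).
- key_lock_top (a point): Key-lock key: at the left-hand end of the row; its mark is a padlock. Point: centre of the key's top face (26 mm wide (y) and 22 mm deep (x)), at y = 110 mm in the hob's frame, about 58 mm above the worktop. z: out of the key, square to the sloping panel; y: along the row to the left; x: up the panel. It moves with the key.
- key_lock (a joint): Travel of that key into the panel along its own -z, m: 0 up, 0.005 at its stop. Soft spring: starts to move at about 0.9 N, reaches the stop at 6.9 N, springs back when released. Counts as pressed from 0.002 (3.3 N).
There are look-alikes about, which are no part of the job. What is shaped like the pot but blue or red is not meant.

How it is judged:
By the outcome, as a careful person would: the job done as asked, in the order asked, and still so for the second after the job is handed in, with the robot touching nothing.
It also fails if it takes over 61 s, if anything falls off the work surface, if the arm or the gripper's body presses on something with over 40 N, if the wrist force passes 120 N, or if a joint passes its speed limit or range.

## Working session

There is one attempt and no reset: what is moved stays moved. The work goes in short steps, Python scripts to look and compute and a tool call to move; the robot and the scene stay as the last step left them, time stands still between calls to the robot, and variables do not carry over. Pictures are saved under pics/ and viewed, at most 10 in all, crops included, and the job is handed in when it is done.

Besides the shell and the picture viewer there is one more tool, called in YAML: its name, and indented under it one key for each argument. move_arm: Moves the arm, as the interface text tells. Its arguments: {"type":"object","properties":{"moves":{"type":"array","items":{"type":"array","items":{"type":"number"}}},"grip_force":{"type":"number"}},"required":["moves"]}

```bash
mkdir -p pics; python3 - <<'E'
from workcell import *
import cv2,numpy as np,pickle
s=observe();print(s)
for n in("scene","top"):
    f=grab_frame(n);pickle.dump(f,open(n+".pkl","wb"));cv2.imwrite(f"pics/{n}1.png",f["pixels"][:,:,::-1]);print(n,f["camera_matrix"],f["world_from_camera"])
E
```

```text
{'clock': 0.0, 'qpos': array([-1.28811182e+00,  2.21175388e-01,  1.52758504e+00,  1.06661727e-05,
        1.39473731e+00, -1.26087617e-01]), 'joint_vel': array([-2.58420850e-04, -1.63877444e-04, -2.08951008e-03,  1.50451428e-03,
       -3.62098254e-05, -2.29850536e-03]), 'joint_efforts': array([ 2.04037242e-03, -4.94615114e+01, -3.87368095e+01,  7.02045998e-02,
        5.71985997e-02, -1.29840960e-04]), 'eef_pos': array([ 248.35540373, -573.24014344,  403.68217574]), 'tcp_rot': array([-3.13970401e+00, -2.49986180e-04,  4.08770012e-01]), 'wrist_force': array([ 0.20485374, -0.01759098, -0.67347202]), 'moment': array([-0.02970247,  0.02311906,  0.02338909]), 'grasp_force': 0.0, 'gripper_width': 87.15408145259482}
scene [[519.01022071   0.         326.76309622]
 [  0.         519.01022071 201.42617033]
 [  0.           0.           1.        ]] [[-8.24546689e-01  4.19058287e-01 -3.80148535e-01  1.21157860e+03]
 [ 5.65786286e-01  6.07206975e-01 -5.57840092e-01  1.04522958e+03]
 [-2.93867147e-03 -6.75048029e-01 -7.37767933e-01  1.40855791e+03]
 [ 0.00000000e+00  0.00000000e+00  0.00000000e+00  1.00000000e+00]]
top [[482.26167649   0.         322.02984225]
 [  0.         482.26167649 196.88385781]
 [  0.           0.           1.        ]] [[-1.25005913e-02 -9.92109734e-01  1.24747792e-01  3.09546072e+02]
 [-9.99859692e-01  1.10109539e-02 -1.26235729e-02  8.88626992e+01]
 [ 1.11503774e-02 -1.24888091e-01 -9.92108176e-01  1.79931126e+03]
 [ 0.00000000e+00  0.00000000e+00  0.00000000e+00  1.00000000e+00]]
```

View pics/top1.png

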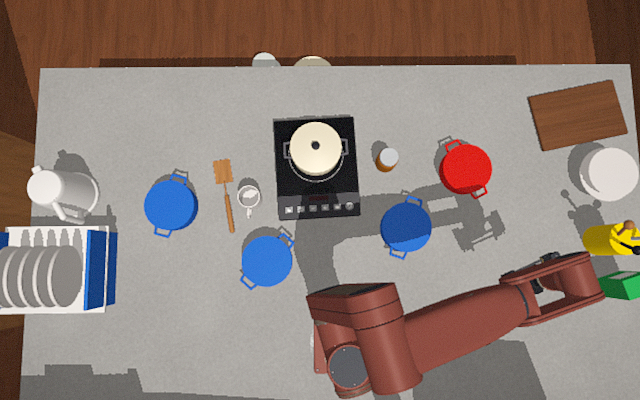

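View pics/scene1.png

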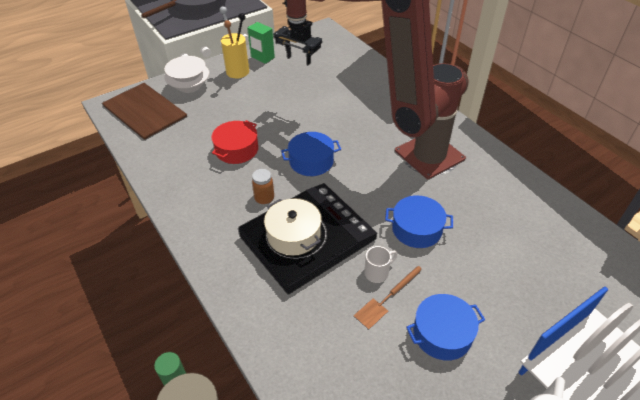

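The top view shows the hob at (273–359, 116–219), with the cream pot at (316,148) and its key row from about (289,210) to (350,206). The look-alikes are the blue pots at (171,205), (267,261) and (406,228) and the red pot at (466,168). I want the only grey key row, on/off at its right end (350,206). I'll measure it and check a crop.

```bash
cat > h.py <<'E'
import numpy as np
def ray(f,u,v,z):
    K=f["camera_matrix"];T=f["world_from_camera"]
    d=T[:3,:3]@np.linalg.solve(K,[u,v,1.]);o=T[:3,3]
    return o+d*(z-o[2])/d[2]
def proj(f,p):
    T=f["world_from_camera"];c=T[:3,:3].T@(np.asarray(p,float)-T[:3,3]);q=f["camera_matrix"]@c
    return q[:2]/q[2]
E
python3 - <<'E'
import pickle,cv2,numpy as np
from h import *
f=pickle.load(open("top.pkl","rb"));g=cv2.cvtColor(f["pixels"],cv2.COLOR_RGB2GRAY)
c=cv2.resize(f["pixels"][105:230,262:372,::-1],None,fx=5,fy=5,interpolation=cv2.INTER_NEAREST)
cv2.imwrite("pics/crop1.png",c[:600])
m=np.zeros_like(g);m[200:217,282:357]=(g[200:217,282:357]>75)
n,l,st,ce=cv2.connectedComponentsWithStats(m)
for i in range(1,n):print(st[i],ce[i],ray(f,*ce[i],58).round(1))
d=(g<70).astype(np.uint8);d[:, :268]=0;d[:,364:]=0;d[:112]=0;d[223:]=0
cn=max(cv2.findContours(d,0,1)[0],key=cv2.contourArea);b=cv2.minAreaRect(cn);print(b)
for p in cv2.boxPoints(b):print(p,ray(f,*p,55).round(1))
s=pickle.load(open("scene.pkl","rb"))
E
```

```text
[282 200  23  17 313] [291.45047923 207.87220447] [489.6 178.1  58. ]
[334 200  23  10 149] [344.79865772 204.28187919] [500.5 -15.7  58. ]
[309 205   8   7  52] [312.63461538 207.82692308] [488.9 101.3  58. ]
[321 204   8   7  46] [324.89130435 207.        ] [491.4  56.8  58. ]
[348 216   9   1   9] [352. 216.] [457.5 -41.   58. ]
((316.2257385253906, 168.11090087890625), (99.43098449707031, 81.7779312133789), 86.42366790771484)
[272.31525 121.04281] [814.9 247.8  55. ]
[353.9339  115.94164] [831.6 -56.   55. ]
[360.13623 215.17899] [460.4 -70.9  55. ]
[278.51758 220.28015] [445.3 225.2  55. ]
```

View pics/crop1.png

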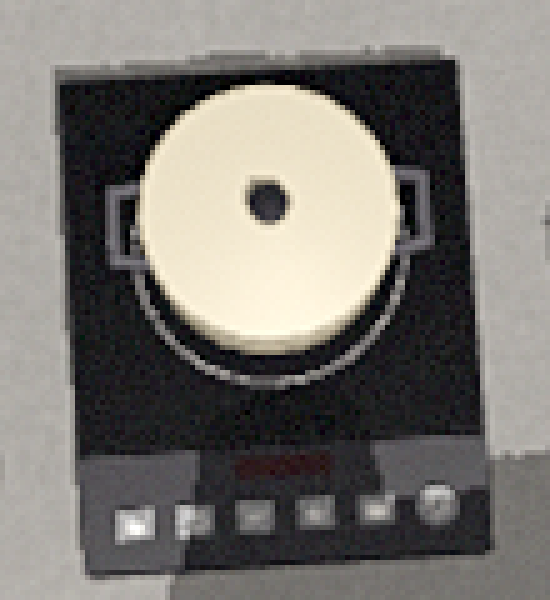

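The crop shows the round on/off key at its (438,504) and the padlock key at (134,525). Both lie on the black hob with the cream pot.

```bash
cat >> h.py <<'E'
from scipy.spatial.transform import Rotation as R
def toolrot(yaw,tilt=np.radians(10)):
    # columns: x up the row normal, y along -row, z down/forward
    return R.from_euler('z',yaw)*R.from_euler('y',-tilt)*R.from_euler('x',np.pi)
def go(p0,r0,p1,r1):
    return (r0.inv().apply(np.asarray(p1)-p0)/50).round(3),(r0.inv()*r1).as_rotvec().round(4)
E
python3 - <<'E'
import pickle
from h import *
f=pickle.load(open("top.pkl","rb"))
L=ray(f,288.5,209.7,58);O=ray(f,349.2,205.4,58);v=L-O
yaw=np.arctan2(-v[0],v[1]);print(L,O,np.linalg.norm(v),yaw)
m=(L+O)/2
for u in range(6):print((O+v*u/5).round(1),f["z_map"][int(round(205.4+4.3*u/5)),int(round(349.2-60.7*u/5))])
r0=R.from_euler('xyz',[np.pi,0,.4092]);r1=toolrot(yaw)
print(r1.as_matrix().round(3))
p1=m-r1.apply([0,0,1])*(182+130)
print(p1,go([248.435,-573.496,404.738],r0,p1,r1))
E
```

```text
[483.03269994 188.82011386  58.        ] [496.21643744 -31.63119996  58.        ] 220.84517811959614 0.05973225530899141
[496.2 -31.6  58. ] 1743.3959
[493.6  12.5  58. ] 1754.7897
[490.9  56.5  58. ] 1747.1705
[488.3 100.6  58. ] 1749.6923
[485.7 144.7  58. ] 1753.3834
[483.  188.8  58. ] 1750.9193
[[ 0.983  0.06   0.173]
 [ 0.059 -0.998  0.01 ]
 [ 0.174  0.    -0.985]]
[435.54296093  75.36019307 365.26001894] (array([  8.596, -10.417,   0.79 ]), array([-0.0305,  0.1728,  0.3486]))
```

move_arm:
  moves:
    - [4.3, -5.2, 0.4, -0.0305, 0.1728, 0.3486, 0]
    - [4.3, -5.2, 0.4, -0.0305, 0.1728, 0.3486, 0]
    - [4.3, -5.2, 0.4, -0.0305, 0.1728, 0.3486, 0]
    - [4.3, -5.2, 0.4, -0.0305, 0.1728, 0.3486, 0]
    - [4.3, -5.2, 0.4, -0.0305, 0.1728, 0.3486, 0]
    - [4.3, -5.2, 0.4, -0.0305, 0.1728, 0.3486, 0]
    - [4.3, -5.2, 0.4, -0.0305, 0.1728, 0.3486, 0]
    - [4.3, -5.2, 0.4, -0.0305, 0.1728, 0.3486, 0]
    - [4.3, -5.2, 0.4, -0.0305, 0.1728, 0.3486, 0]
    - [4.3, -5.2, 0.4, -0.0305, 0.1728, 0.3486, 0]
    - [4.3, -5.2, 0.4, -0.0305, 0.1728, 0.3486, 0]
    - [4.3, -5.2, 0.4, -0.0305, 0.1728, 0.3486, 0]

```text
clock: 1.3
eef_pos: [342.1, -250.5, 384.7]
tcp_rot: [-3.141, -0.174, 0.057]
wrist_force: [-0.2, 0.4, 0.6]
gripper_width: 2.8
grasp_force: 0.0
```

```bash
python3 - <<'E'
from h import *
r0=R.from_euler('xyz',[np.pi,0,.4092])
p=np.array([248.435,-573.496,404.738])+r0.apply(np.array([4.3,-5.2,.4])*50)
r1=r0*R.from_rotvec([-.0305,.1728,.3486]);print(p,r1.as_matrix())
print(go(p,r1,[435.5,75.4,365.3],toolrot(.0597)))
E
```

```text
[ 342.2368436  -249.41851831  384.738     ] [[ 9.83044486e-01  5.96734019e-02  1.73385765e-01]
 [ 5.87651041e-02 -9.98217955e-01  1.03719569e-02]
 [ 1.73695714e-01 -7.06244356e-06 -9.84799370e-01]]
(array([ 2.148, -6.373,  0.774]), array([-0., -0.,  0.]))
```

move_arm:
  moves:
    - [2.15, -6.37, 0.77, 0, 0, 0, 0]
    - [2.15, -6.37, 0.77, 0, 0, 0, 0]
    - [2.15, -6.37, 0.77, 0, 0, 0, 0]
    - [2.15, -6.37, 0.77, 0, 0, 0, 0]
    - [2.15, -6.37, 0.77, 0, 0, 0, 0]
    - [2.15, -6.37, 0.77, 0, 0, 0, 0]
    - [2.15, -6.37, 0.77, 0, 0, 0, 0]
    - [2.15, -6.37, 0.77, 0, 0, 0, 0]
    - [2.15, -6.37, 0.77, 0, 0, 0, 0]
    - [2.15, -6.37, 0.77, 0, 0, 0, 0]
    - [2.15, -6.37, 0.77, 0, 0, 0, 0]
    - [2.15, -6.37, 0.77, 0, 0, 0, 0]

```text
clock: 2.5
eef_pos: [435.9, 73.9, 365.6]
tcp_rot: [3.141, -0.175, 0.057]
wrist_force: [-0.7, -0.1, -0.3]
gripper_width: 0.5
grasp_force: 0.0
```

```bash
python3 - <<'E'
from workcell import *
import cv2,pickle
f=grab_frame("wrist");pickle.dump(f,open("wrist.pkl","wb"));cv2.imwrite("pics/w1.png",f["pixels"][:,:,::-1]);print(f["camera_matrix"],f["world_from_camera"])
s=observe();print(s["eef_pos"],s["tcp_rot"],s["wrist_force"],s["clock"],s["gripper_width"])
E
```

```text
[[309.70691629   0.         325.00135947]
 [  0.         309.70691629 201.80253804]
 [  0.           0.           1.        ]] [[ 5.71090995e-02 -9.95430676e-01 -7.65265973e-02  5.06494853e+02]
 [-9.98367590e-01 -5.68765904e-02 -5.21611089e-03  7.72527381e+01]
 [ 8.39704862e-04  7.66995619e-02 -9.97053896e-01  3.58324203e+02]
 [ 0.00000000e+00  0.00000000e+00  0.00000000e+00  1.00000000e+00]]
[435.87549287  74.08145591 365.62707233] [ 3.14149607 -0.17487271  0.05712997] [ 0.30563957 -0.55634802 -0.13251752] 2.55 0.30289800033206926
```

View pics/w1.png

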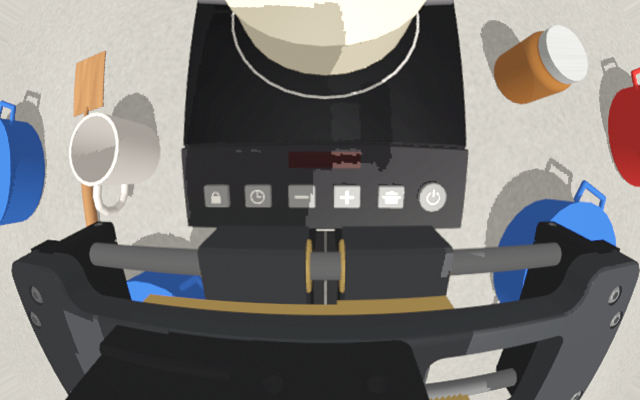

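The wrist view shows all six keys in the expected order: padlock (216,196), clock (258,197), minus (302,197), plus (347,197), saucepan (391,197), power (433,197).

```bash
cat >> h.py <<'E'
def fray(f,u,v,z):
    K=f["camera_matrix"];T=f["world_from_camera"]
    a=np.array([(u-K[0,2])/K[0,0],(v-K[1,2])/K[1,1]]);t=np.hypot(*a)
    d=T[:3,:3]@np.r_[np.sin(t)*a/t,np.cos(t)];o=T[:3,3]
    return o+d*(z-o[2])/d[2]
E
python3 - <<'E'
import pickle,cv2
from h import *
f=pickle.load(open("wrist.pkl","rb"));g=cv2.cvtColor(f["pixels"],cv2.COLOR_RGB2GRAY)
m=np.zeros_like(g);m[180:216,196:452]=(g[180:216,196:452]>85)
m=cv2.morphologyEx(m,cv2.MORPH_CLOSE,np.ones((3,3)))
n,l,st,ce=cv2.connectedComponentsWithStats(m)
for i in range(1,n):
    if st[i][4]>60:
        x,y,w,h,_=st[i];u,v=x+(w-1)/2,y+(h-1)/2
        o=f["world_from_camera"][:3,3];print(st[i],fray(f,u,v,58).round(1),f["z_map"][int(v),int(u)], (o[2]-f["z_map"][int(v),int(u)]).round(1))
        K=f["camera_matrix"];T=f["world_from_camera"]
        a=np.array([(u-K[0,2]),(v-K[1,2])])/K[0,0];t=np.hypot(*a);d=np.r_[np.sin(t)*a/t,np.cos(t)];d/=d[2]
        print("  depth pt",(T[:3,:3]@(d*f["z_map"][int(v)-3:int(v)+4,int(u)-3:int(u)+4].mean())+T[:3,3]).round(1))
E
```

```text
[ 377  180   75   36 2124] [492.8 -12.9  58. ] 306.84894 51.5
  depth pt [492.5 -14.8  51.8]
[204 185  26  22 549] [483.6 185.7  58. ] 299.5894 58.7
  depth pt [484.1 183.2  65. ]
[245 185  27  22 581] [485.9 142.   58. ] 298.9077 59.4
  depth pt [486.  141.8  58.9]
[288 185  28  24 638] [487.3  98.8  58. ] 300.20108 58.1
  depth pt [487.3  98.8  58.6]
[333 185  29  24 669] [489.8  54.6  58. ] 300.94962 57.4
  depth pt [489.9  54.7  58.8]
```

```bash
cat >> h.py <<'E'
KEYS=dict(onoff=[495.7,-32.9,58],mode=[493.2,11.2,58],plus=[490.4,55.2,58],lock=[483.4,187,58])
E
python3 - <<'E'
from h import *
r0=R.from_euler('xyz',[np.pi,0,.4092]);r=r0*R.from_rotvec([-.0305,.1728,.3486])
p=np.array([248.435,-573.496,404.738])+r0.apply(np.array([4.3,-5.2,.4])*50)+r.apply(np.array([2.15,-6.37,.77])*50)
print(p)
for k,v in KEYS.items():print(k,(r.inv().apply(v-(p+r.apply([0,0,182])))/50).round(3))
E
```

```text
[435.58349931  75.23046928 365.49776291]
onoff [-0.013  2.231  2.603]
mode [-0.011  1.347  2.603]
plus [-0.014  0.465  2.602]
lock [ 0.003 -2.174  2.605]
```

move_arm:
  moves:
    - [0, 0.8, 0.6, 0, 0, 0, 0]
    - [0, 1.5, 1.2, 0, 0, 0, 0]
    - [0, 2.23, 1.8, 0, 0, 0, 0]
    - [0, 2.23, 2.2, 0, 0, 0, 0]
    - [0, 2.23, 2.4, 0, 0, 0, 0]
    - [0, 2.23, 2.4, 0, 0, 0, 0]
    - [0, 2.23, 2.4, 0, 0, 0, 0]
    - [0, 2.23, 2.4, 0, 0, 0, 0]

```text
clock: 3.35
eef_pos: [463.8, -34.5, 248.7]
tcp_rot: [3.141, -0.177, 0.061]
wrist_force: [-0.4, 0.1, 0.6]
gripper_width: 0.9
grasp_force: 0.0
```

```bash
python3 - <<'E'
from workcell import *
from h import *
import cv2
f=grab_frame("wrist");cv2.imwrite("pics/w2.png",f["pixels"][:,:,::-1])
s=observe();print(s["eef_pos"],s["wrist_force"]);r=R.from_euler('xyz',s["tcp_rot"]);print(r.inv().apply(KEYS["onoff"]-(s["eef_pos"]+r.apply([0,0,182]))),r.inv().apply(s["wrist_force"]))
E
```

```text
[463.80800191 -34.48475087 248.72341946] [ 1.03197551 -0.79407417  1.02212439]
[-2.15369824  0.20040489 11.36585823] [ 1.14664232  0.85574231 -0.83257553]
```

View pics/w2.png

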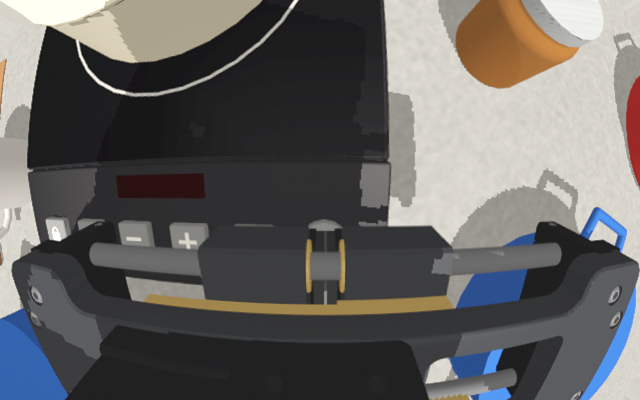

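The on/off key is at (323,222), centred on the fingers at x≈325. Next I'll descend in small steps, watching the force.

move_arm:
  moves:
    - [-0.04, 0, 0.08, 0, 0, 0, 0]
    - [-0.04, 0, 0.16, 0, 0, 0, 0]
    - [-0.04, 0, 0.18, 0, 0, 0, 0]
    - [-0.04, 0, 0.2, 0, 0, 0, 0]
    - [-0.04, 0, 0.22, 0, 0, 0, 0]
    - [-0.04, 0, 0.22, 0, 0, 0, 0]
    - [-0.04, 0, 0.22, 0, 0, 0, 0]

```text
clock: 4.1
eef_pos: [463.1, -34.9, 236.1]
tcp_rot: [-3.141, -0.174, 0.059]
wrist_force: [-2.6, 1.2, 1.3]
gripper_width: 0.4
grasp_force: 1.3
```

```bash
cat > st.py <<'E'
from workcell import *
from h import *
s=observe();r=R.from_euler('xyz',s["tcp_rot"]);t=s["eef_pos"]+r.apply([0,0,182])
print(s["clock"],"tip",t.round(2),"ftool",r.inv().apply(s["wrist_force"]).round(2))
E
python3 st.py
```

```text
4.1 tip [494.59 -32.94  56.87] ftool [-2.22 -1.31 -1.71]
```

move_arm:
  moves:
    - [0, 0, 0.01, 0, 0, 0, 0]
    - [0, 0, 0.02, 0, 0, 0, 0]
    - [0, 0, 0.02, 0, 0, 0, 0]

```text
clock: 4.4
eef_pos: [463.4, -34.9, 235.2]
tcp_rot: [-3.142, -0.174, 0.059]
wrist_force: [-1.7, 0.8, 4.1]
gripper_width: 0.7
grasp_force: 1.9
```

```bash
python3 st.py
```

```text
4.4 tip [494.9  -33.01  55.94] ftool [-0.92 -0.94 -4.36]
```

move_arm:
  moves:
    - [0, 0, 0.01, 0, 0, 0, 0]
    - [0, 0, 0.02, 0, 0, 0, 0]
    - [0, 0, 0.02, 0, 0, 0, 0]

```text
clock: 4.7
eef_pos: [463.5, -34.9, 234.2]
tcp_rot: [-3.142, -0.174, 0.059]
wrist_force: [-2.7, 1.8, 4.7]
gripper_width: 0.3
grasp_force: 2.5
```

```bash
python3 st.py
```

```text
4.7 tip [495.09 -32.99  54.95] ftool [-1.74 -2.   -5.08]
```

move_arm:
  moves:
    - [0, 0, 0, 0, 0, 0, 0]
    - [0, 0, -0.1, 0, 0, 0, 0]
    - [0, 0, -0.3, 0, 0, 0, 0]
    - [0, -0.44, -0.4, 0, 0, 0, 0]
    - [0, -0.885, -0.4, 0, 0, 0, 0]
    - [0, -0.885, -0.4, 0, 0, 0, 0]
    - [0, -0.885, -0.3, 0, 0, 0, 0]
    - [0, -0.885, -0.2, 0, 0, 0, 0]
    - [0, -0.885, -0.2, 0, 0, 0, 0]
    - [0, -0.885, -0.2, 0, 0, 0, 0]

```text
clock: 5.7
eef_pos: [459.1, 8.6, 243.5]
tcp_rot: [-3.141, -0.174, 0.058]
wrist_force: [-0.1, -0.3, 0.8]
gripper_width: 0.5
grasp_force: 0.0
```

```bash
python3 st.py; python3 - <<'E'
from workcell import *
import cv2
f=grab_frame("wrist");cv2.imwrite("pics/w3.png",f["pixels"][130:300,0:640,::-1])
E
```

```text
5.7 tip [490.47  10.47  64.28] ftool [ 0.01  0.26 -0.79]
```

View pics/w3.png

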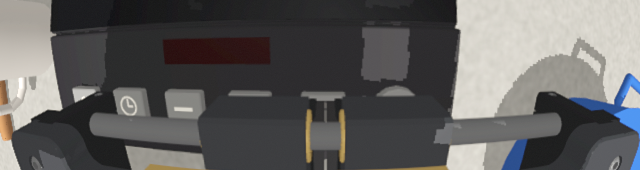

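The mode key is centred above the fingers at crop (323,94), with plus at (250,94) and on/off, back up, at (395,92). I'll press to the same depth.

move_arm:
  moves:
    - [0, 0, 0.06, 0, 0, 0, 0]
    - [0, 0, 0.12, 0, 0, 0, 0]
    - [0, 0, 0.15, 0, 0, 0, 0]
    - [0, 0, 0.17, 0, 0, 0, 0]
    - [0, 0, 0.18, 0, 0, 0, 0]
    - [0, 0, 0.19, 0, 0, 0, 0]
    - [0, 0, 0.19, 0, 0, 0, 0]
    - [0, 0, 0.19, 0, 0, 0, 0]

```text
clock: 6.55
eef_pos: [460.8, 9.2, 234.8]
tcp_rot: [3.141, -0.175, 0.059]
wrist_force: [-2.4, -2.5, 3.3]
gripper_width: 0.2
grasp_force: 2.1
```

```bash
python3 st.py
```

```text
6.55 tip [492.41  11.03  55.56] ftool [-1.98  2.4  -3.72]
```

move_arm:
  moves:
    - [0, 0, 0.01, 0, 0, 0, 0]
    - [0, 0, 0.016, 0, 0, 0, 0]
    - [0, 0, 0.016, 0, 0, 0, 0]
    - [0, 0, 0.016, 0, 0, 0, 0]

```text
clock: 6.95
eef_pos: [461.0, 9.2, 233.9]
tcp_rot: [3.141, -0.175, 0.059]
wrist_force: [-2.5, -2.7, 5.2]
gripper_width: 0.3
grasp_force: 2.6
```

```bash
python3 st.py
```

```text
6.95 tip [492.55  11.04  54.69] ftool [-1.66  2.55 -5.61]
```

move_arm:
  moves:
    - [0, 0, -0.1, 0, 0, 0, 0]
    - [0, 0, -0.3, 0, 0, 0, 0]
    - [0, 0, -0.4, 0, 0, 0, 0]
    - [0, -0.44, -0.4, 0, 0, 0, 0]
    - [0, -0.88, -0.4, 0, 0, 0, 0]
    - [0, -0.88, -0.4, 0, 0, 0, 0]
    - [0, -0.88, -0.3, 0, 0, 0, 0]
    - [0, -0.88, -0.2, 0, 0, 0, 0]
    - [0, -0.88, -0.2, 0, 0, 0, 0]
    - [0, -0.88, -0.2, 0, 0, 0, 0]

```text
clock: 7.95
eef_pos: [456.6, 52.6, 243.3]
tcp_rot: [-3.142, -0.174, 0.058]
wrist_force: [-0.8, -0.1, -0.1]
gripper_width: 0.4
grasp_force: 0.0
```

```bash
python3 st.py
```

```text
7.95 tip [487.94  54.42  64.04] ftool [-0.77  0.1  -0.07]
```

move_arm:
  moves:
    - [0, 0, 0.06, 0, 0, 0, 0]
    - [0, 0, 0.12, 0, 0, 0, 0]
    - [0, 0, 0.15, 0, 0, 0, 0]
    - [0, 0, 0.17, 0, 0, 0, 0]
    - [0, 0, 0.18, 0, 0, 0, 0]
    - [0, 0, 0.19, 0, 0, 0, 0]
    - [0, 0, 0.19, 0, 0, 0, 0]
    - [0, 0, 0.19, 0, 0, 0, 0]

```text
clock: 8.75
eef_pos: [458.4, 53.1, 234.6]
tcp_rot: [3.141, -0.175, 0.059]
wrist_force: [-2.5, -2.8, 4.4]
gripper_width: 0.5
grasp_force: 2.2
```

```bash
python3 st.py
```

```text
8.75 tip [489.96  54.87  55.33] ftool [-1.82  2.68 -4.78]
```

move_arm:
  moves:
    - [0, 0, 0.01, 0, 0, 0, 0]
    - [0, 0, 0.01, 0, 0, 0, 0]
    - [0, 0, 0.01, 0, 0, 0, 0]
    - [0, 0, -0.1, 0, 0, 0, 0]
    - [0, 0, -0.3, 0, 0, 0, 0]
    - [0, 0, -0.5, 0, 0, 0, 0]
    - [0.01, -0.9, -0.5, 0, 0, 0, 0]
    - [0.01, -1.8, -0.5, 0, 0, 0, 0]
    - [0.01, -2.64, -0.5, 0, 0, 0, 0]
    - [0.01, -2.64, -0.5, 0, 0, 0, 0]
    - [0.01, -2.64, -0.3, 0, 0, 0, 0]
    - [0.01, -2.64, -0.19, 0, 0, 0, 0]

```text
clock: 9.95
eef_pos: [449.1, 184.4, 243.1]
tcp_rot: [3.141, -0.174, 0.059]
wrist_force: [0.0, 0.3, -0.7]
gripper_width: 0.5
grasp_force: 0.0
```

```bash
python3 st.py;python3 - <<'E'
from workcell import *
import cv2
f=grab_frame("wrist");cv2.imwrite("pics/w4.png",f["pixels"][130:300,0:640,::-1])
E
python3 st.py
```

```text
9.95 tip [480.52 186.17  63.83] ftool [-0.07 -0.27  0.69]
10.0 tip [479.95 185.53  62.74] ftool [-1.35  0.53 -0.12]
```

View pics/w4.png

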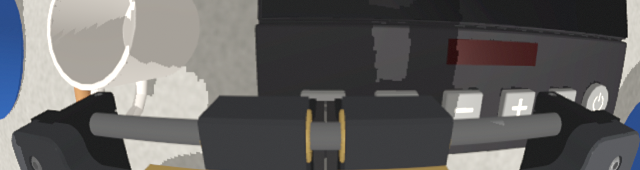

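The lock key is centred on the fingers at crop (323,94), and the on/off, mode and plus keys are up again.

move_arm:
  moves:
    - [0, 0, 0.06, 0, 0, 0, 0]
    - [0, 0, 0.11, 0, 0, 0, 0]
    - [0, 0, 0.15, 0, 0, 0, 0]
    - [0, 0, 0.19, 0, 0, 0, 0]
    - [0, 0, 0.2, 0, 0, 0, 0]
    - [0, 0, 0.2, 0, 0, 0, 0]

```text
clock: 10.6
eef_pos: [451.2, 184.8, 234.2]
tcp_rot: [3.141, -0.175, 0.059]
wrist_force: [-1.6, -3.6, 3.5]
gripper_width: 0.5
grasp_force: 2.4
```

```bash
python3 st.py
```

```text
10.6 tip [482.82 186.55  55.01] ftool [-1.18  3.54 -3.79]
```

move_arm:
  moves:
    - [0, 0, 0.008, 0, 0, 0, 0]
    - [0, 0, 0.008, 0, 0, 0, 0]
    - [0, 0, 0.008, 0, 0, 0, 0]
    - [0, 0, 0.008, 0, 0, 0, 0]
    - [0, 0, 0.008, 0, 0, 0, 0]
    - [0, 0, 0.008, 0, 0, 0, 0]
    - [0, 0, 0.008, 0, 0, 0, 0]
    - [0, 0, 0.008, 0, 0, 0, 0]
    - [0, 0, 0.008, 0, 0, 0, 0]
    - [0, 0, 0.008, 0, 0, 0, 0]
    - [0, 0, 0.008, 0, 0, 0, 0]
    - [0, 0, 0.008, 0, 0, 0, 0]

```text
clock: 11.8
eef_pos: [451.3, 185.0, 233.8]
tcp_rot: [3.141, -0.175, 0.059]
wrist_force: [-0.5, -4.0, 4.6]
gripper_width: 0.9
grasp_force: 2.6
```

```bash
python3 st.py
```

```text
11.8 tip [482.95 186.83  54.61] ftool [ 0.13  3.94 -4.67]
```

move_arm:
  moves:
    - [0, 0, 0, 0, 0, 0, 0]
    - [0, 0, 0, 0, 0, 0, 0]
    - [0, 0, 0, 0, 0, 0, 0]
    - [0, 0, 0, 0, 0, 0, 0]
    - [0, 0, 0, 0, 0, 0, 0]
    - [0, 0, 0, 0, 0, 0, 0]
    - [0, 0, 0, 0, 0, 0, 0]
    - [0, 0, 0, 0, 0, 0, 0]
    - [0, 0, 0, 0, 0, 0, 0]
    - [0, 0, 0, 0, 0, 0, 0]
    - [0, 0, 0, 0, 0, 0, 0]
    - [0, 0, 0, 0, 0, 0, 0]

```text
clock: 13.0
eef_pos: [451.3, 185.0, 233.8]
tcp_rot: [3.141, -0.175, 0.059]
wrist_force: [-2.4, -4.8, 4.6]
gripper_width: 0.5
grasp_force: 2.6
```

```bash
python3 st.py
```

```text
13.0 tip [482.96 186.82  54.61] ftool [-1.86  4.62 -4.98]
```

move_arm:
  moves:
    - [0, 0, 0, 0, 0, 0, 0]
    - [0, 0, 0, 0, 0, 0, 0]
    - [0, 0, 0, 0, 0, 0, 0]
    - [0, 0, 0, 0, 0, 0, 0]
    - [0, 0, 0, 0, 0, 0, 0]
    - [0, 0, 0, 0, 0, 0, 0]
    - [0, 0, 0, 0, 0, 0, 0]
    - [0, 0, -0.1, 0, 0, 0, 0]
    - [0, 0, -0.4, 0, 0, 0, 0]
    - [0, 0, -1, 0, 0, 0, 0]
    - [0, 0, -2, 0, 0, 0, 0]
    - [0, 0, -2, 0, 0, 0, 0]

```text
clock: 14.2
eef_pos: [435.3, 185.1, 338.9]
tcp_rot: [-3.138, -0.186, 0.059]
wrist_force: [1.4, -0.5, -0.3]
gripper_width: -0.1
grasp_force: 0.0
```

```bash
python3 st.py; python3 - <<'E'
from workcell import *
import cv2,pickle,numpy as np
f=grab_frame("wrist");cv2.imwrite("pics/w5.png",f["pixels"][:,:,::-1])
g=grab_frame("scene")["pixels"];o=pickle.load(open("scene.pkl","rb"))["pixels"]
for n,(x,y,w,h) in dict(pot=(240,195,95,70),jar=(248,165,30,40),mug=(362,245,36,40),spat=(352,262,75,68)).items():
    (dx,dy),r=cv2.phaseCorrelate(cv2.cvtColor(o,7)[y:y+h,x:x+w].astype(np.float32),cv2.cvtColor(g,7)[y:y+h,x:x+w].astype(np.float32),cv2.createHanningWindow((w,h),5));print(n,round(dx,2),round(dy,2),round(r,2))
E
```

```text
14.2 tip [468.84 187.77 160.08] ftool [1.32 0.63 0.53]
pot 0.03 0.03 0.98
jar -0.01 0.0 1.02
mug 0.09 0.06 0.92
spat 0.46 0.0 0.99
```

View pics/w5.png

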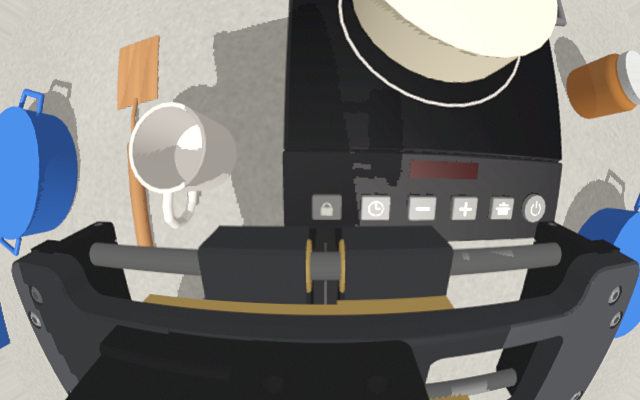

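All six keys are up in the row from (326,208) to (535,208), and nothing has shifted. The tool is well clear, so I'm handing in.

```bash
python3 -c "
from workcell import *
print(hand_in())"
```

```text
the job is handed in; nothing more can be done
None
```

I pressed on/off, heating-mode and plus lightly in that order, held key-lock for about 3.3 s, and handed the job in at about 14 s. The pressing force read about 5–6 N, the pot, jar, mug and spatula had not shifted in the final pictures, and the hand-in gave no verdict.

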